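# Fill the coffee-disc tube to its mark

## Robot

A 6-joint arm with a two-finger parallel gripper is mounted at the origin on a cart in front of the work surface, level with it; the furniture and walls round the work are solid. World frame = base frame: x ahead of the robot, y to its left, z up, the work surface at z = 0. Lengths are in mm, angles in rad, forces in N, time in s.
With the tool pointing down it reaches from about 275 to 750 mm from the base axis. Payload 10.2 kg.
Tool frame: the origin (TCP) lies on the centre line of the jaws, within the pads' length; the fingertips stand 17 mm ahead of it and the grasp point (between the pads) lies 2 mm behind it; z points along the fingers, y is the line along which they close (so a half turn about z gives the same grasp; the last joint's range is limited). The gripper opens to 85 mm and grips with 20 to 120 N. Pads are 22 mm wide; open, the fingers measure 114 mm over their backs; the gripper's body (76 mm by 85 mm) begins 54 mm behind the grasp point. The pads swing forward as they close: fully open they stand 13 mm farther back than shut.
Start: joints at [1.091, 0.313, 1.498, -0, 1.331, -0.223], TCP at [133.356, 507.787, 248.294] pointing down, gripper open.
Joint ranges: [-2.94, 2.94], [-0.97, 2.17], [0.19, 2.56], [-1.23, 4.37], [0.02, 3.11], [-2.88, 2.88]. Speed limits (rad/s): [2.39, 2.39, 3.01, 3.14, 3.14, 3.14].

## Interface

Orientations are given as a unit quaternion [w, x, y, z].
In Python, from rig import ctrl gives the robot as it stands. The module is installed in compiled form; this text tells all that it offers.
- The arm moves only by the shell command python3 -m jog 'ROWS' [FORCE]. ROWS is JSON, a list of rows, each an object with "delta_pos": the shift along the world's x, y, z in mm, a list of three; "angular": the turn, a rotation vector about the world's x, y, z in rad, a list of three; "fingers": the opening, from 0 (shut) to 1 (fully open). In form: [{"delta_pos": [tx, ty, tz], "angular": [rx, ry, rz], "fingers": fingers}, ...]. A call has 1 to 10 rows; each row is the pose to reach, as a shift and turn from the pose commanded when the call began; what a row does not reach only later rows make up. A row lasts 1/8 s, in which the tool goes at most 62.5 mm and 10.7 degrees, less where a joint would pass 70% of its speed; a pose out of reach is approached as far as the arm can. A call with a gripper value outside its range is refused whole. The fingers move at their own pace and stop on an object; FORCE is the grip in N (left out, the last holds). Time passes only in rows, so rows that repeat a pose let the fingers close. It gives the time, the measured TCP pose, the force, the opening and the grip force at its end, in the units of the state.
- ctrl.sense(): the state, without advancing time (a new reading comes with each control period).
- ctrl.capture(name): name is "side" or "top" or "wrist"; returns a dict with "pixels" (480x640x3 uint8, blue, green, red), "fx", "fy", "cx", "cy" (pixels), "R" (3x3) and "t" (3): a world point X has camera coordinates R X + t. Camera axes: x right, y down, z forward; pixel columns grow to the right and rows downward; lengths in mm; the calibration is good to about 2 mm. The wrist camera is an equidistant fisheye: a pixel r from the principal point sees the ray r / f radians off the axis. A picture is of the moment at which its call begins. There is no depth.
- ctrl.finish_job(): hands the job in; it is judged then, once.
The state is a dict: "time_s": time; "joints": joint angles; "dq": joint speeds; "tau": joint torques, N m; "eef_pos": TCP position; "ee_rot": TCP orientation; "force": force on the tool from outside, world axes, zero at the start; "wrist_torque": the same for the moment, N m; "grip_width": opening from 0.0 (shut) to 1.0 (fully open); "grip_force": force on a finger pad.
Only numpy, scipy, OpenCV 4.12 (cv2) and the standard library are available. Lean on these libraries where they do the work, as an engineer would, in place of code of your own. Each camera call takes 0.05 s, during which the arm holds its last target. There are 200 camera calls.

## Task

Stack coffee discs flat in the leaning clear tube until the top of the stack reaches the upper edge of the dark steel ring round the tube, and use no more discs than that takes. Then close the tube's hinged lid fully, and leave the ring where it is set. Leave the spare discs on the worktop and do not disturb the other things.

Things in the scene. Friction and masses are not known exactly. Their poses are not given: they have to be found in the camera images.
- tube: clear tube, starts empty, fixed on a black stand, leaning 35 degrees from vertical towards the robot. Origin: centre of its inner floor. z: along its axis, out of the mouth; y: level; x: away from the robot and up. Bore 43.2 mm to z = 84 mm, then flared to 51 mm at the mouth (z = 96 mm, 56 mm outside). Slick inside: a disc let go in the mouth in line with the axis slides to the bottom
- mouth (a point): centre of the tube's mouth, 96 mm above the inner floor along the axis; axes as tube
- mark (a joint): slide of the dark steel ring (4 mm high, 56 mm across) along the outside of the tube; its upper edge stands 31 mm + this value above the tube's inner floor, measured along the axis (0 to 38 mm). Differs from run to run; stiff (holds against about 4 N). The stack takes 2 or 3 discs of 24 mm
- mark_edge (a point): on the tube's axis, level with the ring's upper edge; axes as tube
- lid (a joint): hinge of the tube's black lid: 0 = shut flat on the mouth, grows as it swings up and back away from the robot, to 2.4 rad; starts open, between 1.9 and 2.3. It stays where it is left and moves under about 0.5 N at its edge
- lid_hinge (a point): on the lid's hinge line (level, along the tube's y), 34 mm along +x and 97 mm along +z in the frame of tube
- lid_tip (a point): middle of the lid's free edge (tab), 69 mm from the hinge line; the lid is 57 mm across, 5 mm thick
- disc0_centre (a point): a loose coffee disc: hard black plastic capsule, round and flat, 40 mm across, 24 mm high, 1 mm bevels, bright foil top, about 30 g; the point is its centre, 12 mm above its underside, z along its axis. All four discs are alike and interchangeable
- disc1_centre (a point): a loose coffee disc: hard black plastic capsule, round and flat, 40 mm across, 24 mm high, 1 mm bevels, bright foil top, about 30 g; the point is its centre, 12 mm above its underside, z along its axis. All four discs are alike and interchangeable
- disc2_centre (a point): a loose coffee disc: hard black plastic capsule, round and flat, 40 mm across, 24 mm high, 1 mm bevels, bright foil top, about 30 g; the point is its centre, 12 mm above its underside, z along its axis. All four discs are alike and interchangeable
- disc3_centre (a point): a loose coffee disc: hard black plastic capsule, round and flat, 40 mm across, 24 mm high, 1 mm bevels, bright foil top, about 30 g; the point is its centre, 12 mm above its underside, z along its axis. All four discs are alike and interchangeable
- knob: bystander: small loose tap knob, dark grey, 29 mm across and 18 mm high, not a coffee disc; origin at the centre of its underside
- cup: bystander: loose small white espresso cup with handle, 63 x 88 x 52 mm high; origin under it
- tumbler: bystander: loose small glass, 48 mm across, 60 mm high; origin under its centre
- shaker: bystander: loose shaker, 44 mm across, 90 mm high; origin under its centre
There are look-alikes about, which are no part of the job. What is shaped like the part that bears disc0_centre but blue is not meant.

How it is judged (in metres and radians):
On the way:
1. with the lid still open, the stack in the tube reaches the mark (((x of disc0_centre in the frame of tube between -0.006 and 0.006 m and y of disc0_centre in the frame of tube between -0.006 and 0.006 m and z of disc0_centre in the frame of mark_edge between -0.016 and 0.016 m and angle between the z axis of disc0_centre and the z axis of tube, either way round below 0.12 rad) or (x of disc1_centre in the frame of tube between -0.006 and 0.006 m and y of disc1_centre in the frame of tube between -0.006 and 0.006 m and z of disc1_centre in the frame of mark_edge between -0.016 and 0.016 m and angle between the z axis of disc1_centre and the z axis of tube, either way round below 0.12 rad) or (x of disc2_centre in the frame of tube between -0.006 and 0.006 m and y of disc2_centre in the frame of tube between -0.006 and 0.006 m and z of disc2_centre in the frame of mark_edge between -0.016 and 0.016 m and angle between the z axis of disc2_centre and the z axis of tube, either way round below 0.12 rad) or (x of disc3_centre in the frame of tube between -0.006 and 0.006 m and y of disc3_centre in the frame of tube between -0.006 and 0.006 m and z of disc3_centre in the frame of mark_edge between -0.016 and 0.016 m and angle between the z axis of disc3_centre and the z axis of tube, either way round below 0.12 rad)) and not ((distance between disc0_centre and mark_edge below 0.09 m and z of disc0_centre in the frame of mark_edge above 0.016 m) or (distance between disc1_centre and mark_edge below 0.09 m and z of disc1_centre in the frame of mark_edge above 0.016 m) or (distance between disc2_centre and mark_edge below 0.09 m and z of disc2_centre in the frame of mark_edge above 0.016 m) or (distance between disc3_centre and mark_edge below 0.09 m and z of disc3_centre in the frame of mark_edge above 0.016 m)) and value of joint lid above 0.6 rad), for 0.2 s.
At the end, for the whole second after the job is handed in: Top disc flat in the tube (6 mm from its axis, 0.12 rad), its top face from 4 mm below the ring's upper edge to one disc (24 mm) + 4 mm above it, no disc higher in or on the tube, lid shut within 0.07 rad, discs at rest, unused discs still on the worktop (((x of disc0_centre in the frame of tube between -0.006 and 0.006 m and y of disc0_centre in the frame of tube between -0.006 and 0.006 m and z of disc0_centre in the frame of mark_edge between -0.016 and 0.016 m and angle between the z axis of disc0_centre and the z axis of tube, either way round below 0.12 rad) or (x of disc1_centre in the frame of tube between -0.006 and 0.006 m and y of disc1_centre in the frame of tube between -0.006 and 0.006 m and z of disc1_centre in the frame of mark_edge between -0.016 and 0.016 m and angle between the z axis of disc1_centre and the z axis of tube, either way round below 0.12 rad) or (x of disc2_centre in the frame of tube between -0.006 and 0.006 m and y of disc2_centre in the frame of tube between -0.006 and 0.006 m and z of disc2_centre in the frame of mark_edge between -0.016 and 0.016 m and angle between the z axis of disc2_centre and the z axis of tube, either way round below 0.12 rad) or (x of disc3_centre in the frame of tube between -0.006 and 0.006 m and y of disc3_centre in the frame of tube between -0.006 and 0.006 m and z of disc3_centre in the frame of mark_edge between -0.016 and 0.016 m and angle between the z axis of disc3_centre and the z axis of tube, either way round below 0.12 rad)) and not ((distance between disc0_centre and mark_edge below 0.09 m and z of disc0_centre in the frame of mark_edge above 0.016 m) or (distance between disc1_centre and mark_edge below 0.09 m and z of disc1_centre in the frame of mark_edge above 0.016 m) or (distance between disc2_centre and mark_edge below 0.09 m and z of disc2_centre in the frame of mark_edge above 0.016 m) or (distance between disc3_centre and mark_edge below 0.09 m and z of disc3_centre in the frame of mark_edge above 0.016 m)) and value of joint lid below 0.07 rad and linear speed of each of disc0, disc1, disc2, disc3 below 0.02 m/s and height (world z) of each of disc0_centre, disc1_centre, disc2_centre, disc3_centre above 0 m); the robot touches nothing.
It fails at once if the knob, cup, tumbler or shaker is moved by more than 30 mm (distance of any of cup, tumbler, shaker, knob from where it was at the start of the episode above 0.03 m).
It fails at once if the ring is moved along the tube by more than 4 mm (distance of mark_edge from where it was at the start of the episode above 0.004 m).
It also fails if it takes over 72 s, if anything falls off the work surface, if the arm or the gripper's body presses on something with over 40 N, if the wrist force passes 120 N, or if a joint passes its speed limit or range.

## Working session

There is one attempt and no reset: what is moved stays moved. The work goes in short steps, Python scripts to look and compute and a shell command to move; the robot and the scene stay as the last step left them, time stands still between calls to the robot, and variables do not carry over. Pictures are saved under pics/ and viewed, at most 10 in all, crops included, and the job is handed in when it is done.

```bash
mkdir -p pics; cat > h.py <<'E'
import numpy as np, cv2
from rig import ctrl
def cap(n,f=None):
    c=ctrl.capture(n); c['pixels']=np.array(c['pixels']); c['R']=np.array(c['R']); c['t']=np.array(c['t'])
    if f: cv2.imwrite('pics/'+f,c['pixels'])
    return c
def ray(c,u,v,fish=False):
    x,y=(u-c['cx'])/c['fx'],(v-c['cy'])/c['fy']
    if fish:
        r=np.hypot(x,y); d=np.array([np.sin(r)*x/max(r,1e-9),np.sin(r)*y/max(r,1e-9),np.cos(r)])
    else: d=np.array([x,y,1.])
    d=c['R'].T@d; return -c['R'].T@c['t'], d/np.linalg.norm(d)
def onz(c,u,v,z,fish=False):
    o,d=ray(c,u,v,fish); return o+d*(z-o[2])/d[2]
def proj(c,X):
    p=c['R']@np.asarray(X)+c['t']; return c['fx']*p[0]/p[2]+c['cx'],c['fy']*p[1]/p[2]+c['cy']
def tri(rays):
    A=0;b=0
    for o,d in rays:
        P=np.eye(3)-np.outer(d,d);A=A+P;b=b+P@o
    X=np.linalg.solve(A,b); return X,[np.linalg.norm((np.eye(3)-np.outer(d,d))@(X-o)) for o,d in rays]
E
python3 - <<'E'
from h import *
import pickle
for n in ['side','top','wrist']:
    c=cap(n,n+'0.png'); pickle.dump(c,open(n+'0.pkl','wb'))
    print(n,c['fx'],c['fy'],c['cx'],c['cy'],(-c['R'].T@c['t']).round(),c['R'].round(2).tolist())
print(ctrl.sense())
E
```

```text
side 471.17711729504634 471.17711729504634 313.8960336966916 233.73515257944652 [-102.  839.  906.] [[-0.83, -0.56, -0.02], [-0.34, 0.53, -0.78], [0.45, -0.64, -0.63]]
top 443.99373694667804 443.99373694667804 324.135035416486 235.058993832709 [ 114.    9. 1485.] [[0.01, -1.0, 0.0], [-0.97, -0.01, -0.25], [0.25, 0.0, -0.97]]
wrist 371.64829954431775 371.64829954431775 315.1922989107773 241.44025723827744 [ 71. 524. 375.] [[0.25, 0.97, -0.0], [0.93, -0.24, 0.26], [0.25, -0.07, -0.97]]
{'time_s': 0.15, 'joints': array([ 1.09060681e+00,  3.13322510e-01,  1.49820471e+00, -1.62539065e-05,
        1.33101344e+00, -2.23450074e-01]), 'dq': array([ 0.0018553 , -0.0010857 , -0.00083167,  0.00045311,  0.00091398,
       -0.00120195]), 'tau': array([ 5.24020379e-04, -4.12368000e+01, -2.59799981e+01, -2.86363602e-04,
        3.22105734e-03, -4.14397937e-05]), 'eef_pos': array([133.27688649, 507.63476313, 247.88778574]), 'ee_rot': array([-1.55935652e-04,  1.28015518e-01,  9.91772052e-01, -4.47692015e-04]), 'force': array([-0.55268035,  0.30143588, -0.16279677]), 'wrist_torque': array([-0.00781728, -0.02982305, -0.03736599]), 'grip_force': 0.0, 'grip_width': 1.0031256042427048}
```

View pics/side0.png

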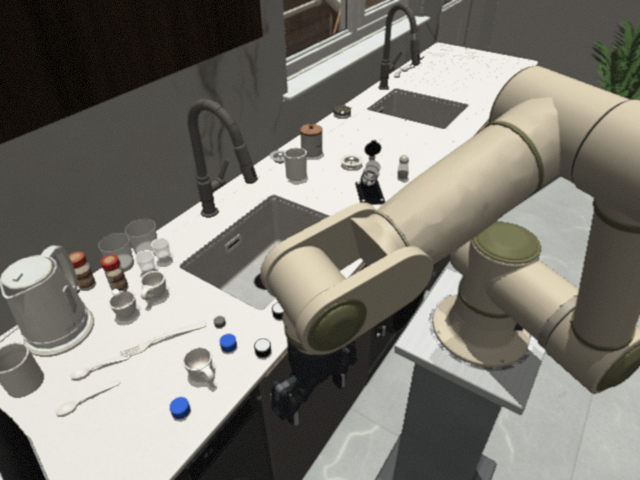

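View pics/top0.png

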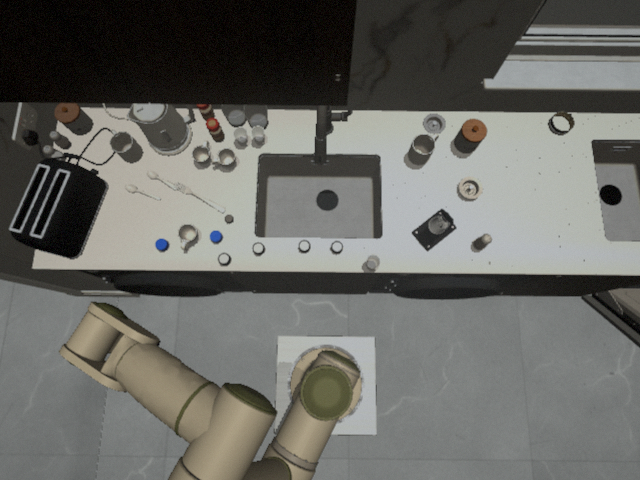

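```bash
python3 - <<'E'
from h import *
import pickle
t=pickle.load(open('top0.pkl','rb')); s=pickle.load(open('side0.pkl','rb'))
for u,v in [(224,259),(258,249),(305,246),(337,248),(435,228),(483,238),(372,263),(188,235),(229,219),(215,237)]: print(u,v,onz(t,u,v,24).round())
print('side',onz(s,263,347,24).round(),onz(s,371,175,60).round())
a=cv2.resize(t['pixels'][215:275,205:405],None,fx=4,fy=4,interpolation=2)
b=cv2.resize(t['pixels'][200:260,400:500],None,fx=4,fy=4,interpolation=2)
b2=cv2.resize(s['pixels'][130:215,340:420],None,fx=4,fy=4,interpolation=2)
o=np.zeros((590,800,3),np.uint8);o[:240]=a;o[245:485,:400]=b;o[245:585,410:730]=b2
cv2.imwrite('pics/crop1.png',o)
E
```

```text
224 259 [398. 343.  24.]
258 249 [433. 231.  24.]
305 246 [445.  73.  24.]
337 248 [440. -35.  24.]
435 228 [ 513. -369.   24.]
483 238 [ 480. -530.   24.]
372 263 [ 390. -152.   24.]
188 235 [479. 471.  24.]
229 219 [537. 335.  24.]
215 237 [473. 379.  24.]
side [393. 349.  24.] [ 520. -391.   60.]
```

View pics/crop1.png

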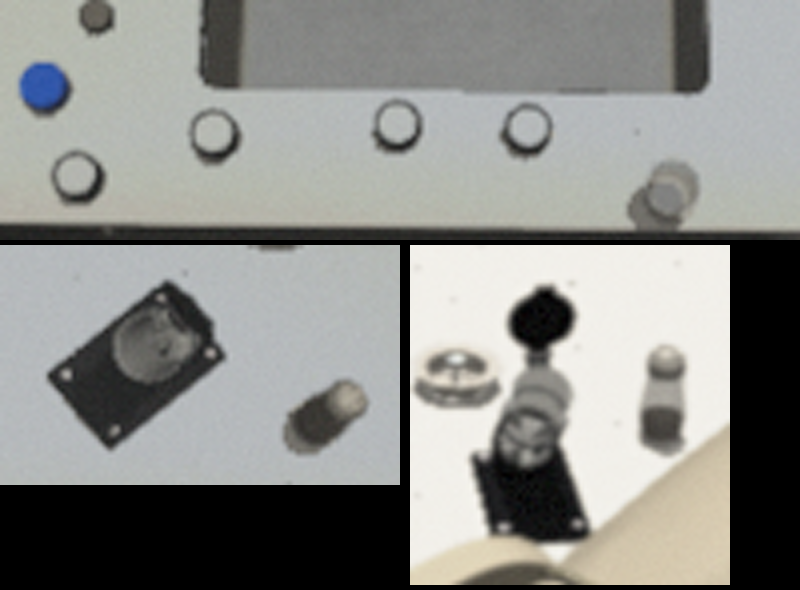

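Candidates in the top view:
- Foil-topped black discs: (224,259), (258,249), (305,246) and (337,248). These are the ones I want.
- Blue look-alikes: (162,244) and (215,237). Rejected.
- Knob: (229,219).
- Shaker at (483,240) and tumbler at (372,263).

The tube stands at (437,225) with its lid open on the far side. The crop confirms the foil tops. I'll move over the two discs nearest the tube.

```bash
python3 -m jog '[{"delta_pos":[30,-47,-10],"angular":[0,0,0.03],"fingers":1},{"delta_pos":[62,-97,-20],"angular":[0,0,0.05],"fingers":1},{"delta_pos":[94,-147,-30],"angular":[0,0,0.08],"fingers":1},{"delta_pos":[126,-197,-40],"angular":[0,0,0.11],"fingers":1},{"delta_pos":[158,-247,-50],"angular":[0,0,0.13],"fingers":1},{"delta_pos":[190,-297,-60],"angular":[0,0,0.16],"fingers":1},{"delta_pos":[222,-347,-70],"angular":[0,0,0.18],"fingers":1},{"delta_pos":[254,-397,-80],"angular":[0,0,0.21],"fingers":1},{"delta_pos":[286,-447,-90],"angular":[0,0,0.24],"fingers":1},{"delta_pos":[312,-488,-98],"angular":[0,0,0.257],"fingers":1}]'
python3 - <<'E'
from h import *
import pickle
for n in ['wrist','side']:
    c=cap(n,n+'1.png'); pickle.dump(c,open(n+'1.pkl','wb'))
s=ctrl.sense(); print(s['eef_pos'],s['ee_rot'],s['joints'],-c['R'].T@c['t'])
w=pickle.load(open('wrist1.pkl','rb'))
o=np.zeros((480,1280,3),np.uint8)
o[:,:640]=w['pixels'];o[:,640:]=c['pixels']
cv2.imwrite('pics/both1.png',cv2.resize(o,(800,300),interpolation=cv2.INTER_AREA))
o=w['pixels']
E
```

```text
time_s: 1.4
eef_pos: [446.1, 17.7, 149.8]
ee_rot: [-0.0, 0.0, 1.0, 0.0]
force: [0.9, 0.5, 0.8]
grip_width: 0.997
grip_force: 0.0
[446.81744884  16.54808293 149.42139682] [-2.56821023e-04  1.87256596e-03  9.99998196e-01 -1.86473269e-04] [-2.25850763e-01  2.56206303e-01  1.85562666e+00 -5.57174436e-04
  1.03017773e+00 -1.79261510e+00] [-101.78525247  838.90613534  905.61444642]
```

View pics/wrist1.png

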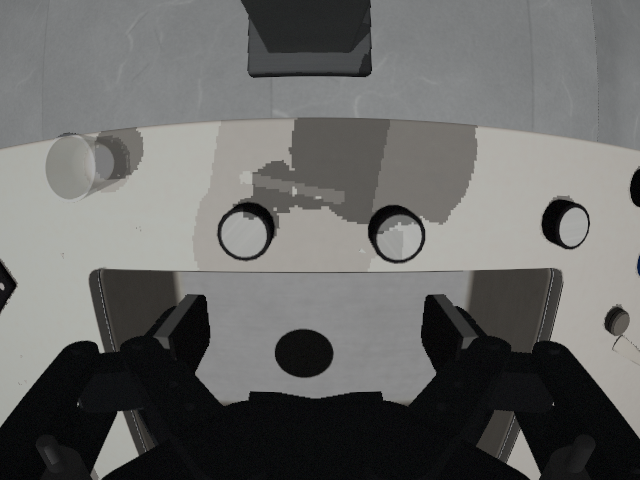

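The wrist view shows the discs' foil tops at about (245,231), (400,236) and (573,225), clear of the jaws. The tumbler is at (72,166).

```bash
cat >> h.py <<'E'
def foils(c,seeds,thr,rad,amin,amax):
    g=cv2.cvtColor(c['pixels'],cv2.COLOR_BGR2GRAY); out=[]
    for u,v in seeds:
        roi=np.zeros_like(g); cv2.circle(roi,(int(u),int(v)),rad,255,-1)
        n,l,st,ce=cv2.connectedComponentsWithStats(((g>thr)).astype(np.uint8),connectivity=4)
        k=l[int(v),int(u)]
        cs,_=cv2.findContours((l==k).astype(np.uint8),cv2.RETR_EXTERNAL,cv2.CHAIN_APPROX_NONE)
        e=cv2.fitEllipse(cv2.convexHull(max(cs,key=cv2.contourArea))); out.append((e[0],e[1],int(st[k,4])))
    return out
E
python3 - <<'E'
from h import *
import pickle
t=pickle.load(open('top0.pkl','rb')); w=pickle.load(open('wrist1.pkl','rb'))
a=foils(w,[(240,228),(405,240),(573,225)],85,40,0,0); b=foils(t,[(337,247),(305,245),(258,248)],130,10,0,0)
for p,q in zip(a,b):
    X,e=tri([ray(w,*p[0],True),ray(t,*q[0])]); print(p,q,X.round(1),np.round(e,1),'onz24',onz(w,*p[0],24,True).round(1),onz(t,*q[0],24).round(1))
E
```

```text
((243.4202117919922, 234.279296875), (44.561946868896484, 46.93963623046875), 1650) ((383.7690124511719, 192.17507934570312), (169.23118591308594, 1377.249267578125), 69387) [337.9  -2.3 690.4] [113.5 113.5] onz24 [443.8 -33.3  24. ] [ 640.4 -196.9   24. ]
((398.86370849609375, 237.30755615234375), (43.52124786376953, 46.33333206176758), 1588) ((383.7690124511719, 192.17507934570312), (169.23118591308594, 1377.249267578125), 69387) [295.  -95.5 827.3] [54.4 54.4] onz24 [445.9  77.3  24. ] [ 640.4 -196.9   24. ]
((573.200927734375, 226.53443908691406), (27.965532302856445, 39.41502380371094), 878) ((383.7690124511719, 192.17507934570312), (169.23118591308594, 1377.249267578125), 69387) [ 402.3 -137.4  490.2] [66.5 66.5] onz24 [435.9 232.8  24. ] [ 640.4 -196.9   24. ]
```

View pics/side1.png

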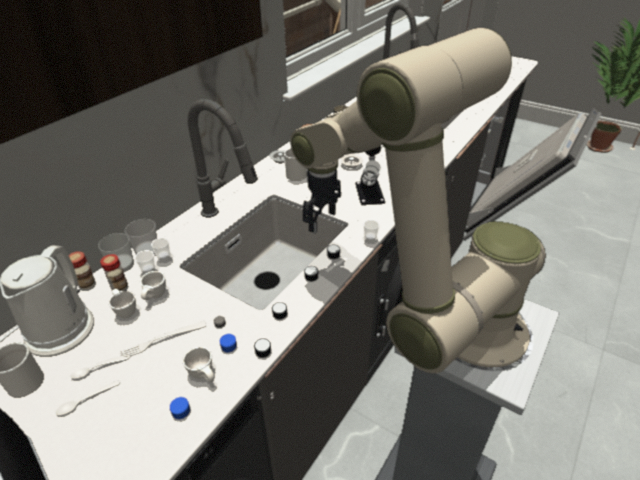

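```bash
python3 - <<'E'
from h import *
import pickle
t=pickle.load(open('top0.pkl','rb')); w=pickle.load(open('wrist1.pkl','rb')); s=pickle.load(open('side1.pkl','rb'))
for p,q,r in [((243.4,234.3),(336.4,246.4),(334,249)),((398.9,237.3),(304.1,245.4),(311,269)),((573.2,226.5),(258.1,247.6),(279,308))]:
    X,e=tri([ray(w,*p,True),ray(s,*r)]); print(X.round(1),np.round(e,1),onz(t,*q,24).round(1))
# tube corner estimates: plate corners z~? mouth
P=[onz(t,u,v,4) for u,v in [(412,232.5),(427.5,250.7),(455.5,227.5),(442,209.5)]]
P=np.array(P);print(P.round(),(P[0]+P[1]-P[2]-P[3])[:2]/2)
E
```

```text
[442.9 -33.9  23.5] [1.1 1.1] [445.1 -32.8  24. ]
[445.1  76.3  29.5] [0.7 0.7] [447.4  76.2  24. ]
[435.8 232.8  24. ] [0.1 0.1] [438.1 231.   24. ]
[[ 502. -294.    4.]
 [ 438. -344.    4.]
 [ 521. -445.    4.]
 [ 586. -402.    4.]] [-83.68599539 104.38498207]
```

```bash
python3 -m jog '[{"delta_pos":[-1,-53,-40],"angular":[0,0,0],"fingers":0.85},{"delta_pos":[-1,-53,-85],"angular":[0,0,0],"fingers":0.85},{"delta_pos":[-1,-53,-125],"angular":[0,0,0],"fingers":0.85},{"delta_pos":[-1,-53,-125],"angular":[0,0,0],"fingers":0.85},{"delta_pos":[-1,-53,-125],"angular":[0,0,0],"fingers":0.2},{"delta_pos":[-1,-53,-125],"angular":[0,0,0],"fingers":0.2},{"delta_pos":[-1,-53,-125],"angular":[0,0,0],"fingers":0.2},{"delta_pos":[-1,-53,-125],"angular":[0,0,0],"fingers":0.2}]' 40
```

```text
time_s: 2.5
eef_pos: [445.3, -33.3, 26.9]
ee_rot: [0.002, -0.0, 1.0, -0.0]
force: [0.1, 1.0, 5.3]
grip_width: 0.437
grip_force: 39.4
```

```bash
python3 -m jog '[{"delta_pos":[0,0,30],"angular":[0,0,0],"fingers":0.2},{"delta_pos":[0,0,80],"angular":[0,0,0],"fingers":0.2},{"delta_pos":[0,-20,135],"angular":[0,0,-0.1],"fingers":0.2},{"delta_pos":[-3,-60,175],"angular":[0,0,-0.2],"fingers":0.2},{"delta_pos":[-8,-110,195],"angular":[0,0,-0.35],"fingers":0.2},{"delta_pos":[-12,-160,195],"angular":[0,0,-0.5],"fingers":0.2},{"delta_pos":[-15,-197,195],"angular":[0,0,-0.6],"fingers":0.2},{"delta_pos":[-15,-197,195],"angular":[0,0,-0.6],"fingers":0.2}]'
python3 - <<'E'
from h import *
import pickle
for n in ['wrist','side','top']:
    c=cap(n,n+'2.png'); pickle.dump(c,open(n+'2.pkl','wb'))
s=ctrl.sense(); print(s['eef_pos'],s['ee_rot'],s['joints'],s['grip_width'],s['grip_force'])
E
```

```text
time_s: 3.5
eef_pos: [429.0, -231.9, 221.2]
ee_rot: [0.001, 0.297, 0.955, -0.0]
force: [-0.6, -0.4, -0.9]
grip_width: 0.433
grip_force: 40.4
[ 429.41004993 -229.32205259  220.85400874] [ 3.06891725e-04  2.94657955e-01  9.55602739e-01 -3.19405217e-05] [-7.31844135e-01  2.52818554e-01  1.65180927e+00  2.11101991e-04
  1.23638084e+00 -1.70451454e+00] 0.4355618964659537 40.378267765045166
```

View pics/wrist2.png

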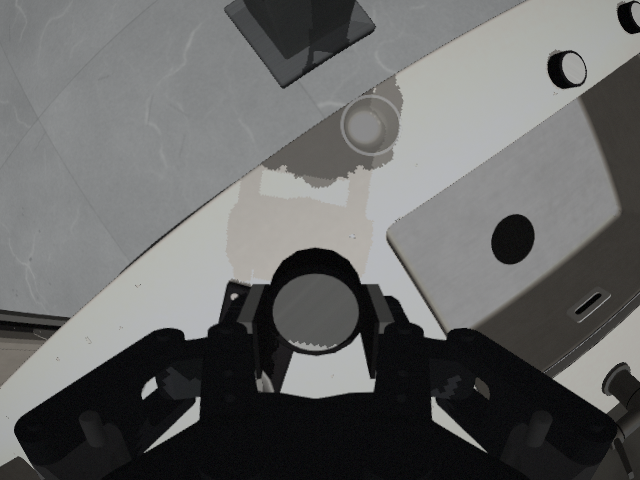

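```bash
python3 -m jog '[{"delta_pos":[50,0,0],"angular":[0,0,0],"fingers":0.2},{"delta_pos":[100,0,0],"angular":[0,0,0],"fingers":0.2},{"delta_pos":[150,0,-10],"angular":[0,0,0],"fingers":0.2},{"delta_pos":[190,0,-20],"angular":[0,0,0],"fingers":0.2},{"delta_pos":[190,0,-20],"angular":[0,0,0],"fingers":0.2}]'
python3 - <<'E'
from h import *
import pickle
for n in ['wrist']:
    c=cap(n,n+'3.png'); pickle.dump(c,open(n+'3.pkl','wb'))
s=ctrl.sense(); print(s['eef_pos'],-c['R'].T@c['t'])
X,Y=[int(x) for x in (0,0)]
# rough projected location of tube
p=c['R']@np.array([500,-360,80])+c['t']; th=np.arctan2(np.hypot(p[0],p[1]),p[2]); r=th*c['fx']/np.hypot(p[0],p[1]); u,v=p[0]*r+c['cx'],p[1]*r+c['cy']; print(u,v)
x0=int(np.clip(u-130,0,380)); y0=int(np.clip(v-100,0,280)); print(x0,y0)
cv2.imwrite('pics/crop3.png',cv2.resize(c['pixels'][y0:y0+195,x0:x0+260],None,fx=3,fy=3,interpolation=cv2.INTER_CUBIC))
E
```

```text
time_s: 4.28
eef_pos: [620.8, -228.0, 198.5]
ee_rot: [-0.001, 0.294, 0.956, 0.0]
force: [-0.6, 0.4, -0.3]
grip_width: 0.436
grip_force: 40.4
[ 619.78201699 -228.5496126   199.61382234] [ 567.45131631 -191.85083136  325.50831607]
84.4651709938259 207.688724918932
0 107
```

View pics/crop3.png

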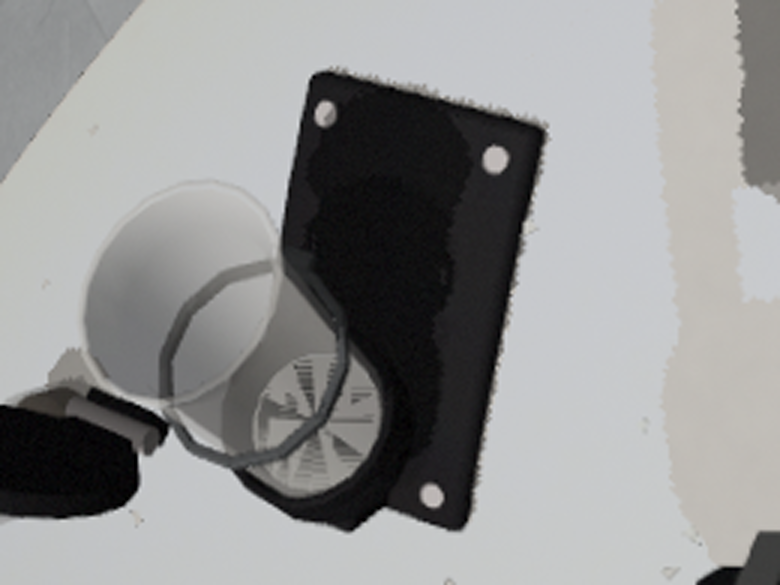

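The view looks into the tube from the side. In full-image pixels the mouth ellipse is centred near (61,204), the dark ring near (84,229) and the floor near (107,249). The plate bolts are at (108,145), (165,160) and (144,272). The lid is open at the lower left.

```bash
cat > tube.py <<'E'
from h import *
import pickle
from scipy.optimize import least_squares
w=pickle.load(open('wrist3.pkl','rb')); t=pickle.load(open('top0.pkl','rb')); s=pickle.load(open('side0.pkl','rb'))
px=lambda x,y:(x/3-0.33,y/3+107-0.33)
B=[onz(w,*px(*p),5,True) for p in [(325,113),(495,159),(431,495)]]
f=B[1]-B[2]; az=np.arctan2(f[1],f[0]); print('bolts',np.round(B),'az',np.degrees(az), np.degrees(np.arctan2(*(B[0]-B[1])[1::-1])))
def dist(X,r): o,d=r; return (np.eye(3)-np.outer(d,d))@(X-o)
rm,rr,rf=[ray(w,*px(*p),True) for p in [(183,292),(253,363),(319,426)]]
S=np.sin(np.radians(35));C=np.cos(np.radians(35))
def res(p,full=False):
    a=az if len(p)<5 else p[4]
    d=np.array([S*np.cos(a),S*np.sin(a),C]); M=p[:3]
    if full: return M,d
    return np.r_[dist(M,rm),dist(M-96*d,rf),dist(M-(96-p[3])*d,rr)] if len(p)<5 else np.r_[dist(M,rm),dist(M-96*d,rf),dist(M-(96-p[3])*d,rr),(p[4]-az)*30]
q=least_squares(res,[480,-340,110,50]) if False else least_squares(lambda p:np.r_[dist(p[:3],rm),dist(p[:3]-96*res(p,1)[1],rf),dist(p[:3]-(96-p[3])*res(p,1)[1],rr)],[480,-340,110,50])
M,d=res(q.x,1); print('M',M.round(1),'floor',(M-96*d).round(1),'edge',q.x[3],'err',q.fun.round(1),'d',d.round(3))
print('top',proj(t,M),'side mouth',proj(s,M),'side floor',proj(s,M-96*d))
x=np.array([-C*np.cos(az),-C*np.sin(az),S]);print('x',x)
for th in (1.9,2.1,2.3): print(th,(M+34*x+d+69*(-np.cos(th)*x+np.sin(th)*d)).round(0),proj(s,M+34*x+d+69*(-np.cos(th)*x+np.sin(th)*d)))
E
python3 tube.py
```

```text
bolts [[ 449. -349.    5.]
 [ 498. -309.    5.]
 [ 569. -397.    5.]] az 128.63719892616922 -141.3479617595593
M [ 496.5 -349.1  119.1] floor [ 530.9 -392.2   40.5] edge 52.241393360446324 err [ 0.1 -0.4  0.3 -0.1  0.4 -0.3 -0.   0.  -0. ] d [-0.358  0.448  0.819]
top (np.float64(436.4022073507147), np.float64(225.18299077639173)) side mouth (np.float64(372.1776548886776), np.float64(167.06016410079883)) side floor (np.float64(368.0290427433329), np.float64(178.7705676433287))
x [ 0.51146777 -0.63985216  0.57357644]
1.9 [ 502. -355.  206.] (np.float64(373.36534239163274), np.float64(141.64194336693174))
2.1 [ 510. -366.  208.] (np.float64(372.6572520256434), np.float64(138.89528630469147))
2.3 [ 519. -377.  208.] (np.float64(371.89455886616105), np.float64(136.9369820270103))
```

```bash
cat >> tube.py <<'E'
from scipy.spatial.transform import Rotation as Ro
def tgt(n,off):
    st=ctrl.sense(); q=st['ee_rot']; R0=Ro.from_quat([q[1],q[2],q[3],q[0]])
    Rt=Ro.from_matrix(np.c_[-x,np.cross(-d,-x),-d])
    print('rotvec',(Rt*R0.inv()).as_rotvec().round(3))
    for o in off: print(o,'TCP',(M+o*d).round(1),'delta from meas',(M+o*d-st['eef_pos']).round(1))
E
python3 - <<'E'
from tube import *
tgt(0,[90,18])
E
```

```text
bolts [[ 449. -349.    5.]
 [ 498. -309.    5.]
 [ 569. -397.    5.]] az 128.63719892616922 -141.3479617595593
M [ 496.5 -349.1  119.1] floor [ 530.9 -392.2   40.5] edge 52.241393360446324 err [ 0.1 -0.4  0.3 -0.1  0.4 -0.3 -0.   0.  -0. ] d [-0.358  0.448  0.819]
top (np.float64(436.4022073507147), np.float64(225.18299077639173)) side mouth (np.float64(372.1776548886776), np.float64(167.06016410079883)) side floor (np.float64(368.0290427433329), np.float64(178.7705676433287))
x [ 0.51146777 -0.63985216  0.57357644]
1.9 [ 502. -355.  206.] (np.float64(373.36534239163274), np.float64(141.64194336693174))
2.1 [ 510. -366.  208.] (np.float64(372.6572520256434), np.float64(138.89528630469147))
2.3 [ 519. -377.  208.] (np.float64(371.89455886616105), np.float64(136.9369820270103))
rotvec [-0.417 -0.451 -0.29 ]
90 TCP [ 464.3 -308.8  192.8] delta from meas [-155.5  -80.3   -6.8]
18 TCP [ 490.1 -341.1  133.9] delta from meas [-129.7 -112.5  -65.8]
```

```bash
python3 -m jog '[{"delta_pos":[-60,0,15],"angular":[-0.05,-0.05,-0.03],"fingers":0.2},{"delta_pos":[-120,0,30],"angular":[-0.12,-0.13,-0.09],"fingers":0.2},{"delta_pos":[-170,0,35],"angular":[-0.22,-0.24,-0.15],"fingers":0.2},{"delta_pos":[-185,-15,30],"angular":[-0.32,-0.34,-0.22],"fingers":0.2},{"delta_pos":[-180,-40,15],"angular":[-0.417,-0.451,-0.29],"fingers":0.2},{"delta_pos":[-165,-65,0],"angular":[-0.417,-0.451,-0.29],"fingers":0.2},{"delta_pos":[-155,-78.6,-7.5],"angular":[-0.417,-0.451,-0.29],"fingers":0.2},{"delta_pos":[-155,-78.6,-7.5],"angular":[-0.417,-0.451,-0.29],"fingers":0.2},{"delta_pos":[-155,-78.6,-7.5],"angular":[-0.417,-0.451,-0.29],"fingers":0.2}]'
python3 - <<'E'
from tube import *
tgt(0,[90,18])
c=cap('wrist','wrist4.png'); pickle.dump(c,open('wrist4.pkl','wb'))
E
```

```text
time_s: 5.45
eef_pos: [463.9, -308.0, 193.6]
ee_rot: [0.272, 0.414, 0.859, -0.13]
force: [0.0, 0.5, -0.8]
grip_width: 0.437
grip_force: 40.4
bolts [[ 449. -349.    5.]
 [ 498. -309.    5.]
 [ 569. -397.    5.]] az 128.63719892616922 -141.3479617595593
M [ 496.5 -349.1  119.1] floor [ 530.9 -392.2   40.5] edge 52.241393360446324 err [ 0.1 -0.4  0.3 -0.1  0.4 -0.3 -0.   0.  -0. ] d [-0.358  0.448  0.819]
top (np.float64(436.4022073507147), np.float64(225.18299077639173)) side mouth (np.float64(372.1776548886776), np.float64(167.06016410079883)) side floor (np.float64(368.0290427433329), np.float64(178.7705676433287))
x [ 0.51146777 -0.63985216  0.57357644]
1.9 [ 502. -355.  206.] (np.float64(373.36534239163274), np.float64(141.64194336693174))
2.1 [ 510. -366.  208.] (np.float64(372.6572520256434), np.float64(138.89528630469147))
2.3 [ 519. -377.  208.] (np.float64(371.89455886616105), np.float64(136.9369820270103))
rotvec [0.    0.003 0.002]
90 TCP [ 464.3 -308.8  192.8] delta from meas [ 0.4 -0.8 -0.7]
18 TCP [ 490.1 -341.1  133.9] delta from meas [ 26.2 -33.1 -59.7]
```

View pics/wrist4.png

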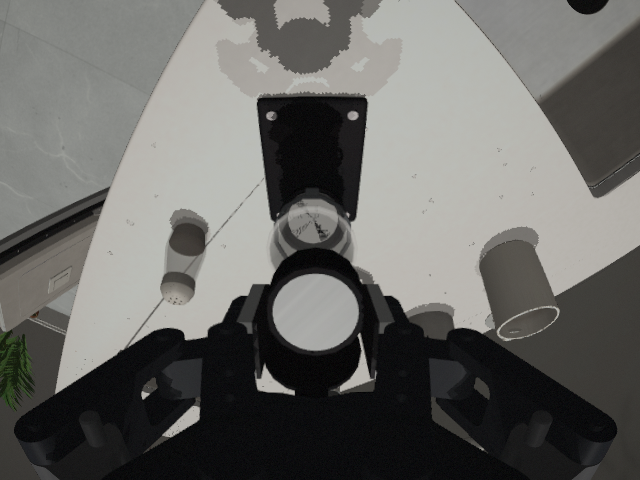

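The disc is in line with the mouth: jaws at column 315, mouth arc at 312, plate at 312. I'll shift about 1.3 mm to image left and go in.

```bash
python3 -m jog '[{"delta_pos":[8,-11,-20],"angular":[0,0,0],"fingers":0.2},{"delta_pos":[16,-22,-38],"angular":[0,0,0],"fingers":0.2},{"delta_pos":[21,-28,-50],"angular":[0,0,0],"fingers":0.2},{"delta_pos":[23,-31,-55],"angular":[0,0,0],"fingers":0.2},{"delta_pos":[25,-33.3,-59],"angular":[0,0,0],"fingers":0.2},{"delta_pos":[25,-33.3,-59],"angular":[0,0,0],"fingers":0.2},{"delta_pos":[25,-33.3,-59],"angular":[0,0,0],"fingers":0.2}]'
```

```text
time_s: 6.38
eef_pos: [489.4, -342.0, 134.2]
ee_rot: [0.272, 0.414, 0.859, -0.13]
force: [0.0, -0.8, -0.7]
grip_width: 0.436
grip_force: 40.4
```

```bash
python3 -m jog '[{"delta_pos":[0,0,0],"angular":[0,0,0],"fingers":0.7},{"delta_pos":[0,0,0],"angular":[0,0,0],"fingers":0.8},{"delta_pos":[0,0,0],"angular":[0,0,0],"fingers":0.8},{"delta_pos":[0,0,0],"angular":[0,0,0],"fingers":0.8},{"delta_pos":[-10,13,24],"angular":[0,0,0],"fingers":0.8},{"delta_pos":[-25,33.3,59],"angular":[0,0,0],"fingers":0.8},{"delta_pos":[-25,33.3,59],"angular":[0,0,0],"fingers":0.8}]'
python3 - <<'E'
from h import *
c=cap('wrist'); cv2.imwrite('pics/crop5.png',cv2.resize(c['pixels'][130:330,210:430],None,fx=2,fy=2))
E
```

```text
time_s: 7.25
eef_pos: [464.6, -308.5, 195.3]
ee_rot: [0.274, 0.414, 0.858, -0.131]
force: [0.2, -1.3, -0.2]
grip_width: 0.799
grip_force: 0.0
```

View pics/crop5.png

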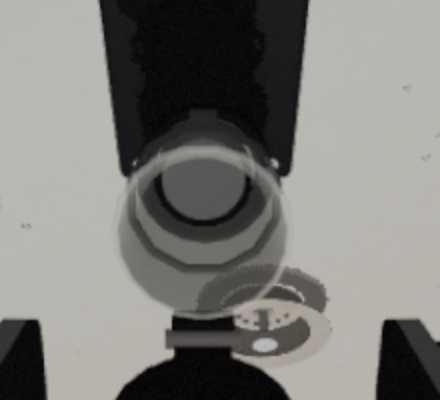

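The disc went down flat: the foil is visible centred deep in the tube, at (206,185) in the crop. Now the second disc.

```bash
python3 -m jog '[{"delta_pos":[-15,25,25],"angular":[0,0,0],"fingers":0.85},{"delta_pos":[-25,75,40],"angular":[0.08,0.09,0.06],"fingers":0.85},{"delta_pos":[-25,130,40],"angular":[0.17,0.19,0.12],"fingers":0.85},{"delta_pos":[-25,190,35],"angular":[0.27,0.29,0.19],"fingers":0.85},{"delta_pos":[-22,250,20],"angular":[0.36,0.39,0.25],"fingers":0.85},{"delta_pos":[-20,305,0],"angular":[0.417,0.451,0.29],"fingers":0.85},{"delta_pos":[-18.5,355,-25],"angular":[0.417,0.451,0.29],"fingers":0.85},{"delta_pos":[-18.5,386,-60],"angular":[0.417,0.451,0.29],"fingers":0.85},{"delta_pos":[-18.5,386,-100],"angular":[0.417,0.451,0.29],"fingers":0.85},{"delta_pos":[-18.5,386,-100],"angular":[0.417,0.451,0.29],"fingers":0.85}]'
python3 - <<'E'
from h import *
c=cap('wrist','wrist6.png')
s=ctrl.sense(); print(s['eef_pos'],s['ee_rot'])
p=c['R']@np.array([446,77,24])+c['t']; th=np.arctan2(np.hypot(p[0],p[1]),p[2]); r=th*c['fx']/np.hypot(p[0],p[1]); u,v=p[0]*r+c['cx'],p[1]*r+c['cy']; print(u,v)
for f in foils(c,[(u,v)],85,0,0,0): print(f,onz(c,*f[0],24,True))
E
```

```text
time_s: 8.55
eef_pos: [444.4, 77.3, 90.2]
ee_rot: [-0.003, 0.295, 0.955, -0.001]
force: [0.1, -0.7, 1.1]
grip_width: 0.849
grip_force: 0.0
[445.63594516  76.99242556  92.12059247] [-1.38081715e-03  2.95586312e-01  9.55314970e-01 -3.65238611e-04]
316.35236909752473 267.7081052086581
((316.1461486816406, 267.7935791015625), (56.664344787597656, 60.051761627197266), 2693) [445.97736503  76.87845598  24.        ]
```

```bash
python3 -m jog '[{"delta_pos":[0,0,-40],"angular":[0,0,0],"fingers":0.85},{"delta_pos":[0,0,-67.5],"angular":[0,0,0],"fingers":0.85},{"delta_pos":[0,0,-67.5],"angular":[0,0,0],"fingers":0.85},{"delta_pos":[0,0,-67.5],"angular":[0,0,0],"fingers":0.2},{"delta_pos":[0,0,-67.5],"angular":[0,0,0],"fingers":0.2},{"delta_pos":[0,0,-67.5],"angular":[0,0,0],"fingers":0.2},{"delta_pos":[0,0,-67.5],"angular":[0,0,0],"fingers":0.2},{"delta_pos":[0,0,-30],"angular":[0,0,0],"fingers":0.2},{"delta_pos":[0,0,15],"angular":[0,0,0],"fingers":0.2}]' 40
```

```text
time_s: 9.72
eef_pos: [445.5, 77.2, 109.1]
ee_rot: [-0.0, 0.295, 0.955, -0.0]
force: [0.7, 0.9, -0.7]
grip_width: 0.437
grip_force: 40.6
```

```bash
python3 -m jog '[{"delta_pos":[-5,-40,40],"angular":[0,0,0],"fingers":0.2},{"delta_pos":[-7,-90,75],"angular":[0,0,0],"fingers":0.2},{"delta_pos":[-7,-145,100],"angular":[-0.08,-0.09,-0.06],"fingers":0.2},{"delta_pos":[-7,-200,115],"angular":[-0.17,-0.19,-0.12],"fingers":0.2},{"delta_pos":[-7,-255,120],"angular":[-0.27,-0.29,-0.19],"fingers":0.2},{"delta_pos":[-6,-305,120],"angular":[-0.36,-0.39,-0.25],"fingers":0.2},{"delta_pos":[3,-350,110],"angular":[-0.417,-0.451,-0.29],"fingers":0.2},{"delta_pos":[17.5,-386.8,85],"angular":[-0.417,-0.451,-0.29],"fingers":0.2},{"delta_pos":[17.5,-386.8,85],"angular":[-0.417,-0.451,-0.29],"fingers":0.2},{"delta_pos":[17.5,-386.8,85],"angular":[-0.417,-0.451,-0.29],"fingers":0.2}]'
python3 - <<'E'
from tube import *
tgt(0,[90])
c=cap('wrist'); cv2.imwrite('pics/crop7.png',c['pixels'][130:400,190:450])
E
```

```text
time_s: 10.98
eef_pos: [463.3, -309.2, 193.4]
ee_rot: [0.272, 0.414, 0.859, -0.13]
force: [0.1, -0.1, -0.6]
grip_width: 0.436
grip_force: 40.6
bolts [[ 449. -349.    5.]
 [ 498. -309.    5.]
 [ 569. -397.    5.]] az 128.63719892616922 -141.3479617595593
M [ 496.5 -349.1  119.1] floor [ 530.9 -392.2   40.5] edge 52.241393360446324 err [ 0.1 -0.4  0.3 -0.1  0.4 -0.3 -0.   0.  -0. ] d [-0.358  0.448  0.819]
top (np.float64(436.4022073507147), np.float64(225.18299077639173)) side mouth (np.float64(372.1776548886776), np.float64(167.06016410079883)) side floor (np.float64(368.0290427433329), np.float64(178.7705676433287))
x [ 0.51146777 -0.63985216  0.57357644]
1.9 [ 502. -355.  206.] (np.float64(373.36534239163274), np.float64(141.64194336693174))
2.1 [ 510. -366.  208.] (np.float64(372.6572520256434), np.float64(138.89528630469147))
2.3 [ 519. -377.  208.] (np.float64(371.89455886616105), np.float64(136.9369820270103))
rotvec [-0.     0.002  0.002]
90 TCP [ 464.3 -308.8  192.8] delta from meas [ 1.   0.4 -0.6]
```

View pics/crop7.png

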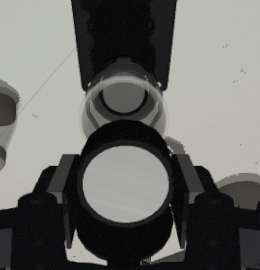

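The second disc is in line with the mouth, as the first was. That was my tenth and last picture, so from here I check with numbers only.

```bash
python3 -m jog '[{"delta_pos":[9,-11,-20],"angular":[0,0,0],"fingers":0.2},{"delta_pos":[17,-21.5,-39],"angular":[0,0,0],"fingers":0.2},{"delta_pos":[22,-28,-51],"angular":[0,0,0],"fingers":0.2},{"delta_pos":[26,-32.5,-59],"angular":[0,0,0],"fingers":0.2},{"delta_pos":[26,-32.5,-59],"angular":[0,0,0],"fingers":0.2},{"delta_pos":[26,-32.5,-59],"angular":[0,0,0],"fingers":0.2}]'; python3 -m jog '[{"delta_pos":[0,0,0],"angular":[0,0,0],"fingers":0.7},{"delta_pos":[0,0,0],"angular":[0,0,0],"fingers":0.8},{"delta_pos":[0,0,0],"angular":[0,0,0],"fingers":0.8},{"delta_pos":[0,0,0],"angular":[0,0,0],"fingers":0.8},{"delta_pos":[-10,13,24],"angular":[0,0,0],"fingers":0.8},{"delta_pos":[-25,32.5,59],"angular":[0,0,0],"fingers":0.8},{"delta_pos":[-25,32.5,59],"angular":[0,0,0],"fingers":0.8}]'
cat > chk.py <<'E'
from tube import *
def chk(top):
    c=cap('wrist'); g=cv2.cvtColor(c['pixels'],cv2.COLOR_BGR2GRAY); P=M-(96-top)*d
    p=c['R']@P+c['t']; th=np.arctan2(np.hypot(p[0],p[1]),p[2]); r=th*c['fx']/np.hypot(p[0],p[1]); u,v=p[0]*r+c['cx'],p[1]*r+c['cy']
    print('expect',u,v,'px/mm',c['fx']/np.linalg.norm(p)); print(g[int(v)-40:int(v)+42:4,int(u)-48:int(u)+50:4])
E
python3 -c "
from chk import *
chk(48)" | tail -24
```

```text
time_s: 11.78
eef_pos: [489.4, -342.0, 134.4]
ee_rot: [0.272, 0.414, 0.859, -0.13]
force: [-0.1, 0.4, 0.2]
grip_width: 0.435
grip_force: 40.6
time_s: 12.65
eef_pos: [464.6, -309.4, 195.4]
ee_rot: [0.274, 0.414, 0.858, -0.131]
force: [-0.8, 0.2, -0.3]
grip_width: 0.801
grip_force: 0.0
 [184 183 149 117  85   6  84  88  93  90  89  87  91  90  89  87  87  71
    7  85 105 140 182 182 182]
 [183 172 129 113  58   9  83  88  87  87  89  87  88  87  88  89  89  57
   17  53 135 131 177 183 182]
 [183 177 111  90  82  28  46  89  89  87  87  88  88  86  88  88  88  12
   44  51 126 109 174 182 182]
 [182 173 111  83 111  48  14  86  88  89  90  88  87  88  88  87  87  13
   50 105 117  97 175 183 182]
 [181 150 117  64 110 110  39  34  86  86  87  88  90  88  87  86  14  43
   98 109  66 116 169 182 183]
 [178 139 125  71  79 109 110  20  20  83  87  86  87  87  75  11  26 105
  110  86  73 124 154 183 182]
 [181 143 123 113  67 107 112 111  96  10  10  10   5  15  18  95 110 110
  110  64 106 123 163 182 181]
 [182 160 120 113  90  59 111 112 111 112 111 111 110 111 112 110 111 110
   54  72 111 120 170 183 182]
 [183 165 118 115 111  72  61  82 111 111 112 113 111 112 111 110  87  62
   68 111 114 119 172 181 182]
 [182 176 117 116 112 110 110  71  59  97 108 108 108 109 107  57  68 102
  110 112 115 126 179 181 181]
 [182 182 161 115 112 112 111 112 105  69  69  68  68  68  69  86  85  82
   84  84  88 148 117 116 181]
 [182 182 177 116 113 113 112 111 111 112 111 112 112  86  82  76  72  76
   75  77  93 141  89  88 106]]
```

```bash
cat >> chk.py <<'E'
def fit(tops):
    c=cap('wrist'); g=cv2.cvtColor(c['pixels'],cv2.COLOR_BGR2GRAY)
    for top in tops:
        P=M-(96-top)*d; p=c['R']@P+c['t']; th=np.arctan2(np.hypot(p[0],p[1]),p[2]); r=th*c['fx']/np.hypot(p[0],p[1]); u,v=p[0]*r+c['cx'],p[1]*r+c['cy']
        n,l,st,ce=cv2.connectedComponentsWithStats((cv2.inRange(g,65,105)),connectivity=4); k=l[int(v),int(u)]
        print(top,'expect',round(u),round(v),'px for 38mm',38*c['fx']/np.linalg.norm(p),'found',st[k],ce[k])
E
python3 -c "
from chk import *
fit([24,48,72])" | tail -3
```

```text
24 expect 315 223 px for 38mm 47.81390031406698 found [     0      0    640    480 290510] [317.69397267 239.72301814]
48 expect 315 230 px for 38mm 51.92638685105379 found [ 280  216   67   34 1104] [311.95380435 232.69927536]
72 expect 315 239 px for 38mm 56.78642877348815 found [ 280  216   67   34 1104] [311.95380435 232.69927536]
```

```bash
cat >> chk.py <<'E'
def scan(vs,u=312):
    c=cap('wrist'); g=cv2.cvtColor(c['pixels'],cv2.COLOR_BGR2GRAY)
    for v in vs:
        L=[x for x in range(u-45,u) if g[v,x]<40]; R=[x for x in range(u,u+45) if g[v,x]<40]
        print(v,max(L,default=None),min(R,default=None),(max(L)+min(R))/2 if L and R else '',max(R)-min(L) if L and R else '',end=' | ')
    print('\ncol',[(y,int(g[y,u])) for y in range(180,275,3)])
E
python3 -c "
from chk import *
scan(range(200,252,4))" | tail -2
```

```text
200 300 326 313.0 86 | 204 291 332 311.5 86 | 208 286 339 312.5 85 | 212 285 342 313.5 85 | 216 280 351 315.5 83 | 220 275 334 304.5 76 | 224 289 335 312.0 52 | 228 289 336 312.5 54 | 232 289 336 312.5 53 | 236 290 335 312.5 51 | 240 292 333 312.5 48 | 244 295 329 312.0 43 | 248 300 324 312.0 34 | 
col [(180, 5), (183, 9), (186, 13), (189, 37), (192, 38), (195, 38), (198, 41), (201, 48), (204, 47), (207, 145), (210, 143), (213, 110), (216, 110), (219, 111), (222, 112), (225, 112), (228, 88), (231, 87), (234, 88), (237, 86), (240, 87), (243, 90), (246, 86), (249, 86), (252, 12), (255, 93), (258, 113), (261, 112), (264, 102), (267, 65), (270, 112), (273, 112)]
```

```bash
python3 -m jog '[{"delta_pos":[-15,25,25],"angular":[0,0,0],"fingers":0.85},{"delta_pos":[-25,75,40],"angular":[0.08,0.09,0.06],"fingers":0.85},{"delta_pos":[-28,130,40],"angular":[0.17,0.19,0.12],"fingers":0.85},{"delta_pos":[-28,190,35],"angular":[0.27,0.29,0.19],"fingers":0.85},{"delta_pos":[-28,250,20],"angular":[0.36,0.39,0.25],"fingers":0.85},{"delta_pos":[-28,310,0],"angular":[0.417,0.451,0.29],"fingers":0.85},{"delta_pos":[-28,370,-5],"angular":[0.417,0.451,0.29],"fingers":0.85},{"delta_pos":[-28,430,-20],"angular":[0.417,0.451,0.29],"fingers":0.85},{"delta_pos":[-28,490,-40],"angular":[0.417,0.451,0.29],"fingers":0.85},{"delta_pos":[-28,540,-70],"angular":[0.417,0.451,0.29],"fingers":0.85}]'; python3 -m jog '[{"delta_pos":[0,2,-30],"angular":[0,0,0],"fingers":0.85},{"delta_pos":[0,2,-30],"angular":[0,0,0],"fingers":0.85}]'
python3 - <<'E'
from h import *
c=cap('wrist','wrist6.png')
s=ctrl.sense(); print(s['eef_pos'],s['ee_rot'])
p=c['R']@np.array([436,232.5,24])+c['t']; th=np.arctan2(np.hypot(p[0],p[1]),p[2]); r=th*c['fx']/np.hypot(p[0],p[1]); u,v=p[0]*r+c['cx'],p[1]*r+c['cy']; print(u,v)
for f in foils(c,[(u,v)],85,0,0,0): print(f,onz(c,*f[0],24,True))
E
```

```text
time_s: 14.05
eef_pos: [436.5, 232.5, 121.4]
ee_rot: [0.0, 0.295, 0.955, -0.0]
force: [1.0, -0.8, 0.3]
grip_width: 0.85
grip_force: 0.0
time_s: 14.3
eef_pos: [435.1, 232.3, 90.3]
ee_rot: [-0.002, 0.295, 0.955, -0.002]
force: [0.3, -1.1, 0.7]
grip_width: 0.851
grip_force: 0.0
[436.15151955 232.0645206   91.94741451] [-1.12539035e-03  2.95552861e-01  9.55325411e-01 -7.73778926e-04]
316.59630968893384 265.88243949580004
((316.06884765625, 267.3694152832031), (56.46647644042969, 59.939414978027344), 2667) [436.55053743 231.77642288  24.        ]
```

```bash
python3 -m jog '[{"delta_pos":[0,-0.4,-40],"angular":[0,0,0],"fingers":0.85},{"delta_pos":[0,-0.4,-67.5],"angular":[0,0,0],"fingers":0.85},{"delta_pos":[0,-0.4,-67.5],"angular":[0,0,0],"fingers":0.85},{"delta_pos":[0,-0.4,-67.5],"angular":[0,0,0],"fingers":0.2},{"delta_pos":[0,-0.4,-67.5],"angular":[0,0,0],"fingers":0.2},{"delta_pos":[0,-0.4,-67.5],"angular":[0,0,0],"fingers":0.2},{"delta_pos":[0,-0.4,-67.5],"angular":[0,0,0],"fingers":0.2},{"delta_pos":[0,-0.4,-30],"angular":[0,0,0],"fingers":0.2},{"delta_pos":[0,-0.4,15],"angular":[0,0,0],"fingers":0.2}]' 40
python3 -m jog '[{"delta_pos":[0,-50,30],"angular":[0,0,0],"fingers":0.2},{"delta_pos":[0,-105,50],"angular":[0,0,0],"fingers":0.2},{"delta_pos":[0,-165,70],"angular":[0,0,0],"fingers":0.2},{"delta_pos":[0,-225,85],"angular":[0,0,0],"fingers":0.2},{"delta_pos":[0,-285,100],"angular":[-0.05,-0.05,-0.03],"fingers":0.2},{"delta_pos":[0,-340,110],"angular":[-0.12,-0.13,-0.09],"fingers":0.2},{"delta_pos":[0,-395,117],"angular":[-0.22,-0.24,-0.15],"fingers":0.2},{"delta_pos":[2,-450,120],"angular":[-0.32,-0.34,-0.22],"fingers":0.2},{"delta_pos":[10,-500,110],"angular":[-0.417,-0.451,-0.29],"fingers":0.2},{"delta_pos":[27,-541.5,85],"angular":[-0.417,-0.451,-0.29],"fingers":0.2}]'
python3 -m jog '[{"delta_pos":[0,0,0],"angular":[0,0,0],"fingers":0.2},{"delta_pos":[0,0,0],"angular":[0,0,0],"fingers":0.2}]'
python3 -c "
from chk import *
tgt(0,[90])" | tail -2
```

```text
time_s: 15.48
eef_pos: [436.2, 231.9, 109.3]
ee_rot: [-0.0, 0.295, 0.955, -0.0]
force: [0.3, 0.3, -0.4]
grip_width: 0.438
grip_force: 40.5
time_s: 16.73
eef_pos: [463.0, -310.6, 193.9]
ee_rot: [0.273, 0.415, 0.858, -0.131]
force: [1.1, -0.1, 0.2]
grip_width: 0.436
grip_force: 40.5
time_s: 16.98
eef_pos: [463.3, -309.2, 193.5]
ee_rot: [0.272, 0.414, 0.859, -0.13]
force: [-0.1, 0.5, 1.3]
grip_width: 0.433
grip_force: 40.5
rotvec [0.    0.003 0.002]
90 TCP [ 464.3 -308.8  192.8] delta from meas [ 1.   0.4 -0.7]
```

```bash
python3 -m jog '[{"delta_pos":[9,-11,-20],"angular":[0,0,0],"fingers":0.2},{"delta_pos":[17,-21.5,-39],"angular":[0,0,0],"fingers":0.2},{"delta_pos":[22,-28,-51],"angular":[0,0,0],"fingers":0.2},{"delta_pos":[26,-32.5,-59],"angular":[0,0,0],"fingers":0.2},{"delta_pos":[26,-32.5,-59],"angular":[0,0,0],"fingers":0.2},{"delta_pos":[26,-32.5,-59],"angular":[0,0,0],"fingers":0.2}]'; python3 -m jog '[{"delta_pos":[0,0,0],"angular":[0,0,0],"fingers":0.7},{"delta_pos":[0,0,0],"angular":[0,0,0],"fingers":0.8},{"delta_pos":[0,0,0],"angular":[0,0,0],"fingers":0.8},{"delta_pos":[0,0,0],"angular":[0,0,0],"fingers":0.8},{"delta_pos":[-10,13,24],"angular":[0,0,0],"fingers":0.8},{"delta_pos":[-25,32.5,59],"angular":[0,0,0],"fingers":0.8},{"delta_pos":[-25,32.5,59],"angular":[0,0,0],"fingers":0.8}]'
python3 -c "
from chk import *
fit([72]);scan(range(208,272,4))" | tail -3
python3 - <<'E'
from h import *
import pickle
c=cap('side','side8.png'); pickle.dump(c,open('side8.pkl','wb'));c=cap('wrist'); pickle.dump(c,open('wrist8.pkl','wb'))
E
```

```text
time_s: 17.73
eef_pos: [489.4, -341.9, 134.4]
ee_rot: [0.272, 0.414, 0.859, -0.13]
force: [-0.3, -0.4, -0.5]
grip_width: 0.436
grip_force: 40.5
time_s: 18.6
eef_pos: [464.6, -309.3, 195.4]
ee_rot: [0.274, 0.414, 0.858, -0.131]
force: [0.8, -0.2, -0.3]
grip_width: 0.798
grip_force: 0.0
72 expect 314 237 px for 38mm 56.540153854674294 found [     0      0    640    480 291204] [317.64226796 239.671828  ]
208 286 340 313.0 85 | 212 304 321 312.5 84 | 216 296 329 312.5 83 | 220 292 333 312.5 47 | 224 290 336 313.0 53 | 228 288 337 312.5 57 | 232 286 338 312.0 58 | 236 286 338 312.0 57 | 240 287 337 312.0 55 | 244 289 337 313.0 53 | 248 290 335 312.5 51 | 252 294 331 312.5 45 | 256 299 326 312.5 37 | 260 311 312 311.5 24 | 264 None None   | 268 None None   | 
col [(180, 8), (183, 8), (186, 30), (189, 37), (192, 38), (195, 38), (198, 47), (201, 48), (204, 111), (207, 127), (210, 79), (213, 110), (216, 110), (219, 109), (222, 111), (225, 112), (228, 113), (231, 113), (234, 111), (237, 112), (240, 111), (243, 113), (246, 112), (249, 112), (252, 114), (255, 94), (258, 85), (261, 14), (264, 49), (267, 77), (270, 112), (273, 111)]
```

The third disc is seated: outer width 58 px against an expected 59.5, and symmetric about column 312. Next is the lid, so I'll work out waypoints that take the closed fingertips behind it and swing it over.

```bash
python3 - <<'E' | tail -20
from tube import *
F=M-96*d; y=np.cross(d,x)
c0=np.array([464.36,-309.61,192.79]); q=c0-F; print('tube coords of cmd',q@x,q@y,q@d,'sense',(ctrl.sense()['eef_pos']-F)@np.c_[x,y,d])
yo=q@y
W=[(30,215),(70,220),(105,215),(105,185),(105,159)]
W2=[(85,159),(70,159),(58,161),(50,164),(40,164),(31.6,162.4),(24,160),(17.8,156.3),(12,152),(6.5,146.3)]
W3=[(2,140),(-1.3,133.6),(-3,128),(-4.2,124),(-5,120),(-5,118),(-5,117)]
cur=c0
for w in (W,W2,W3):
    for X,Z in w: print((X,Z),(F+X*x+yo*y+Z*d-cur).round(1).tolist())
    cur=F+X*x+yo*y+Z*d; print()
E
```

```text
(85, 159) [-10.2, 12.8, -11.5]
(70, 159) [-17.9, 22.4, -20.1]
(58, 161) [-24.8, 31.0, -25.3]
(50, 164) [-29.9, 37.4, -27.5]
(40, 164) [-35.0, 43.8, -33.2]
(31.6, 162.4) [-38.8, 48.5, -39.3]
(24, 160) [-41.8, 52.3, -45.6]
(17.8, 156.3) [-43.6, 54.6, -52.2]
(12, 152) [-45.1, 56.4, -59.1]
(6.5, 146.3) [-45.8, 57.3, -66.9]

(2, 140) [-0.0, 0.1, -7.7]
(-1.3, 133.6) [0.6, -0.7, -14.9]
(-3, 128) [1.7, -2.1, -20.4]
(-4.2, 124) [2.5, -3.1, -24.4]
(-5, 120) [3.5, -4.4, -28.1]
(-5, 118) [4.3, -5.3, -29.8]
(-5, 117) [4.6, -5.8, -30.6]
```

```bash
python3 - <<'E' | tail -6
from tube import *
F=M-96*d; y=np.cross(d,x)
c0=np.array([464.36,-309.61,192.79]); q=c0-F; print('tube coords of cmd',(q@x,q@y,q@d),'sense',(ctrl.sense()['eef_pos']-F)@np.c_[x,y,d])
for X,Z in [(30,215),(70,220),(105,215),(105,185),(105,159)]: print((X,Z),(F+X*x+q@y*y+Z*d-c0).round(1).tolist())
E
```

```text
tube coords of cmd (np.float64(0.525735736104275), np.float64(-0.4203280462258061), np.float64(185.57734130311897)) sense [-9.38882847e-02 -5.28972185e-01  1.84751920e+02]
(30, 215) [4.5, -5.7, 41.0]
(70, 220) [23.2, -29.0, 68.0]
(105, 215) [42.9, -53.7, 84.0]
(105, 185) [53.6, -67.1, 59.5]
(105, 159) [63.0, -78.8, 38.2]
```

```bash
python3 -m jog '[{"delta_pos":[4.5,-5.7,41],"angular":[0,0,0],"fingers":0},{"delta_pos":[4.5,-5.7,41],"angular":[0,0,0],"fingers":0},{"delta_pos":[23,-29,68],"angular":[0,0,0],"fingers":0},{"delta_pos":[43,-53.7,84],"angular":[0,0,0],"fingers":0},{"delta_pos":[43,-53.7,84],"angular":[0,0,0],"fingers":0},{"delta_pos":[53.6,-67,59.5],"angular":[0,0,0],"fingers":0},{"delta_pos":[63,-78.8,38],"angular":[0,0,0],"fingers":0},{"delta_pos":[63,-78.8,38],"angular":[0,0,0],"fingers":0}]' 20
python3 - <<'E' | tail -2
from tube import *
F=M-96*d; y=np.cross(d,x); s=ctrl.sense(); print((s['eef_pos']-F)@np.c_[x,y,d],s['joints'].round(2),s['grip_width'])
E
```

```text
time_s: 19.8
eef_pos: [526.5, -387.6, 227.2]
ee_rot: [0.269, 0.415, 0.86, -0.129]
force: [-0.4, 0.3, 0.8]
grip_width: -0.002
grip_force: 0.0
2.3 [ 519. -377.  208.] (np.float64(371.89455886616105), np.float64(136.9369820270103))
[101.92554775  -0.60888721 156.57307581] [-0.79  0.37  1.59 -0.11  0.58 -1.39] -0.0021046155049679054
```

```bash
python3 -m jog '[{"delta_pos":[-10.2,12.8,-11.5],"angular":[0,0,0],"fingers":0},{"delta_pos":[-17.9,22.4,-20.1],"angular":[0,0,0],"fingers":0},{"delta_pos":[-24.8,31,-25.3],"angular":[0,0,0],"fingers":0},{"delta_pos":[-29.9,37.4,-27.5],"angular":[0,0,0],"fingers":0},{"delta_pos":[-35,43.8,-33.2],"angular":[0,0,0],"fingers":0},{"delta_pos":[-38.8,48.5,-39.3],"angular":[0,0,0],"fingers":0},{"delta_pos":[-41.8,52.3,-45.6],"angular":[0,0,0],"fingers":0},{"delta_pos":[-43.6,54.6,-52.2],"angular":[0,0,0],"fingers":0},{"delta_pos":[-45,56.4,-59],"angular":[0,0,0],"fingers":0},{"delta_pos":[-45.8,57.3,-66.9],"angular":[0,0,0],"fingers":0}]'
python3 - <<'E' | tail -14
from chk import *
F=M-96*d; y=np.cross(d,x); s=ctrl.sense(); print((s['eef_pos']-F)@np.c_[x,y,d],s['force'])
c=cap('wrist','wrist9.png'); g=cv2.cvtColor(c['pixels'],cv2.COLOR_BGR2GRAY)
print(g[170:410:20,200:440:16])
E
```

```text
time_s: 21.05
eef_pos: [481.5, -331.0, 163.4]
ee_rot: [0.272, 0.414, 0.859, -0.13]
force: [0.4, 0.9, -0.4]
grip_width: -0.001
grip_force: 0.2
2.3 [ 519. -377.  208.] (np.float64(371.89455886616105), np.float64(136.9369820270103))
[  6.12200527  -0.35903748 145.76615286] [ 0.3781181   0.94775611 -0.38223702]
[[193 194 194 194  31  11   9  13  10  22  31 193 193 193 193]
 [193 193 194 194  27  10  12  41  12  12  29 193 193 193 193]
 [194 193 194 195  25  41 125 146 115  42  25 193 193 192 192]
 [193 193 193 194 193  39  96  95  96  56 193 192 194 192 193]
 [193 191 194 194 148  10  18  12  14  17 151 193 192 192 190]
 [193 193 193 193  12  13  12  11   9  15  10 192 191 191 192]
 [193 192 192  30  27  26  12  17  60  13  26  90 192 191 192]
 [192 192 192 192  26  22  52  15  59  22  29 174 192 191 192]
 [190  91  14 191 191  15  18  47  17  23  13 192 101  13  67]
 [ 13  15  26  16  11  11  14  45  18  17  15  10  29  14  13]
 [ 27  28  45  12  17  12  12  48  15  11  13  17  39  42  29]
 [ 72  22  26  12  12  12  21 189  10  12  15  13  16  38  30]]
```

The dark lid now covers the lower part of the mouth in the wrist image (rows 250–290), so it is swinging over. I'll keep pressing it down.

```bash
python3 -m jog '[{"delta_pos":[0,0,-7.7],"angular":[0,0,0],"fingers":0},{"delta_pos":[0.6,-0.7,-14.9],"angular":[0,0,0],"fingers":0},{"delta_pos":[1.7,-2.1,-20.4],"angular":[0,0,0],"fingers":0},{"delta_pos":[2.5,-3.1,-24.4],"angular":[0,0,0],"fingers":0},{"delta_pos":[3.5,-4.4,-28.1],"angular":[0,0,0],"fingers":0},{"delta_pos":[4.3,-5.3,-29.8],"angular":[0,0,0],"fingers":0},{"delta_pos":[4.6,-5.8,-30.6],"angular":[0,0,0],"fingers":0},{"delta_pos":[4.6,-5.8,-30.6],"angular":[0,0,0],"fingers":0}]'
python3 - <<'E' | tail -1
from chk import *
F=M-96*d; y=np.cross(d,x); s=ctrl.sense(); print((s['eef_pos']-F)@np.c_[x,y,d],s['force'])
E
```

```text
time_s: 22.1
eef_pos: [485.7, -336.0, 134.7]
ee_rot: [0.272, 0.414, 0.859, -0.13]
force: [-18.3, 18.6, 23.6]
grip_width: 0.0
grip_force: 17.5
[ -5.03032697  -0.20496775 118.53024721] [-18.32718482  18.64645733  23.58223622]
```

Firm contact at about 35 N, with the fingertips at z = 101.5 mm against a shut lid top of 101 mm. I'll back off and check the lid from above.

```bash
python3 -m jog '[{"delta_pos":[-7,9,16],"angular":[0,0,0],"fingers":0},{"delta_pos":[-22,27,49],"angular":[0,0,0],"fingers":0},{"delta_pos":[-36,45,82],"angular":[0,0,0],"fingers":0},{"delta_pos":[-36,45,82],"angular":[0,0,0],"fingers":0}]'
python3 - <<'E' | tail -12
from chk import *
F=M-96*d; y=np.cross(d,x)
c=cap('wrist','wrist10.png'); g=cv2.cvtColor(c['pixels'],cv2.COLOR_BGR2GRAY)
def pj(P):
    p=c['R']@P+c['t']; th=np.arctan2(np.hypot(p[0],p[1]),p[2]); r=th*c['fx']/np.hypot(p[0],p[1]); return p[0]*r+c['cx'],p[1]*r+c['cy']
H=F+34*x+97*d
for th in (0,.07,.15,.3,.6): print(th,'tip',np.round(pj(H-69*(np.cos(th)*x-np.sin(th)*d)),1),'centre left/right',np.round([pj(H-34*(np.cos(th)*x-np.sin(th)*d)+k*28.5*y) for k in (-1,1)],1).tolist())
for u in (306,312,318): print(u,[(v,int(g[v,u])) for v in range(180,262,3)])
for v in (236,240,244,250): 
    D=[u for u in range(255,375) if g[v,u]<60]; print(v,min(D),max(D))
E
```

```text
time_s: 22.6
eef_pos: [450.5, -291.6, 217.8]
ee_rot: [0.274, 0.414, 0.858, -0.131]
force: [0.6, 0.4, -0.2]
grip_width: 0.001
grip_force: 0.0
0 tip [314.1 192.1] centre left/right [[273.2, 242.4], [355.2, 242.2]]
0.07 tip [314.1 193.3] centre left/right [[272.8, 243.4], [355.5, 243.2]]
0.15 tip [314.1 195.4] centre left/right [[272.4, 244.9], [355.9, 244.7]]
0.3 tip [314.1 201.4] centre left/right [[271.7, 248.6], [356.7, 248.4]]
0.6 tip [314.1 221.9] centre left/right [[270.4, 259.1], [358.0, 258.9]]
306 [(180, 10), (183, 12), (186, 10), (189, 22), (192, 18), (195, 22), (198, 24), (201, 26), (204, 20), (207, 23), (210, 22), (213, 24), (216, 25), (219, 26), (222, 26), (225, 25), (228, 26), (231, 23), (234, 24), (237, 26), (240, 27), (243, 25), (246, 27), (249, 24), (252, 28), (255, 23), (258, 26), (261, 27)]
312 [(180, 7), (183, 8), (186, 21), (189, 39), (192, 19), (195, 25), (198, 24), (201, 25), (204, 23), (207, 25), (210, 25), (213, 26), (216, 25), (219, 26), (222, 25), (225, 24), (228, 24), (231, 25), (234, 25), (237, 25), (240, 27), (243, 26), (246, 23), (249, 23), (252, 26), (255, 25), (258, 25), (261, 27)]
318 [(180, 6), (183, 9), (186, 16), (189, 34), (192, 18), (195, 24), (198, 23), (201, 26), (204, 23), (207, 25), (210, 26), (213, 26), (216, 25), (219, 24), (222, 24), (225, 27), (228, 24), (231, 26), (234, 25), (237, 24), (240, 25), (243, 26), (246, 26), (249, 26), (252, 27), (255, 28), (258, 22), (261, 29)]
236 273 352
240 272 352
244 272 352
250 273 352
```

```bash
python3 -c "
from rig import ctrl
print(ctrl.finish_job())"
```

```text
the job is handed in; nothing more can be done
None
```

The job is handed in at about 23 s: three discs are stacked in the tube to the ring (edge measured at about 52 mm), the lid is pressed shut to its stop, and the spare disc and other things were left untouched; no verdict was returned.

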